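Hang the visor headband, flip the kickstand down and hold the stand upright

ROBOT

A 6-joint arm with a two-finger parallel gripper is mounted at the origin on the work surface. World frame = base frame: x ahead of the robot, y to its left, z up, the work surface at z = 0. Lengths are in mm, angles in degrees, forces in N, time in s.
With the tool pointing down it reaches from about 350 to 925 mm from the base axis. Payload 6.4 kg.
Tool frame: the origin (TCP) lies midway between the tips of the shut fingers; the grasp point (between the pads) lies 19 mm behind it; z points along the fingers, y is the line along which they close (so a half turn about z gives the same grasp; the last joint's range is limited). The gripper opens to 94 mm and grips with 3 to 60 N. Pads are 16 mm wide; open, the fingers measure 119 mm over their backs; the gripper's body (75 mm by 177 mm) begins 78 mm behind the grasp point.
Start: joints at [63.535, 14.043, 89.255, -0, 76.702, -9.975], TCP at [184.495, 623.278, 180.455] pointing down, gripper open.
Joint ranges: [-179.41, 179.41], [-58.25, 129.5], [7.25, 145.43], [-54.29, 234.29], [11.92, 165.04], [-157.13, 157.13]. Speed limits (degrees/s): [147.25, 147.25, 180, 180, 180, 180].

INTERFACE

Orientations are given as a 3x3 rotation matrix whose columns are the frame's x, y, z axes.
In Python, from rig import bot gives the robot as it stands.
- The arm moves only by the tool carry_out, never from a script. Its argument "rows" is a list of rows, each a list of 7 numbers: the shift along the tool's x, y, z in mm, then the turn, a rotation vector about the tool's x, y, z in degrees, then the finger opening in mm, from 0 to 94. A call has 1 to 5 rows; each row shifts and turns the commanded pose from where the row before left it, along the tool's axes as they then stand; what a row does not reach is not made up. A row lasts 1/10 s, in which the tool goes at most 50 mm and 8.59 degrees, less where a joint would pass 70% of its speed; a pose out of reach is approached as far as the arm can. A call is refused whole if a number of a shift passes 50 or a number of a turn 8.59, either way. A call with a gripper value outside its range is refused whole. The fingers move at their own pace and stop on an object; the grip force is fixed at half the most. Time passes only in rows, so rows that do not move let the fingers close. It gives the time, the measured TCP pose, the force, the opening and the grip force at its end, in the units of the state.
- bot.read_state(): the state, without advancing time (a new reading comes with each control period).
- bot.get_image(name): name is "side" or "top" or "wrist"; returns a dict with "image" (400x640x3 uint8, blue, green, red), "range_z" (400x640 float32, mm along the optical axis (not along the pixel's ray), 0 where there is no reading), "K" (3x3 intrinsics, pixels), "rvec" (rotation vector, rad) and "tvec" (3), from world to camera coordinates, as OpenCV has them. Camera axes: x right, y down, z forward; pixel columns grow to the right and rows downward; lengths in mm; the calibration is good to about 2 mm. A picture is of the moment at which its call begins.
- bot.sign_off(): hands the job in; it is judged then, once.
The state is a dict: "time": time; "qpos": joint angles; "qd": joint speeds; "joint_torque": joint torques, N m; "position": TCP position; "eef_rot": TCP orientation; "wrist_force": force on the tool from outside, world axes, zero at the start; "moment": the same for the moment, N m; "width": finger opening in mm; "gripper_force": force on a finger pad.
Only numpy, scipy, OpenCV 4.12 (cv2) and the standard library are available. Lean on these libraries where they do the work, as an engineer would, in place of code of your own. Each camera call takes 0.05 s, during which the arm holds its last target. There are 200 camera calls.

TASK

Hang the red visor headband astride the steel rail of the folding stand, between two black collars on the half of the rail away from the kickstand, and let it go there. Then flip the stand's red kickstand over the top and all the way down, bring the leaning rail frame upright until the kickstand's foot stands on the base plate, and finish while still holding the frame upright, because its spring tips it back as soon as it is let go. Do not disturb the jar, the wax block or the brush.

Things in the scene. Friction and masses are not known exactly. Their poses are not given: they have to be found in the camera images.
- stand: Fixed folding stand: dark steel base plate 200 x 360 x 12 mm (x, y, z) on the bench; origin at the centre of its underside; its x axis points from the kickstand side (front, towards the robot) to the side the frame leans to, y runs along the rail. Hinged on it is a steel goalpost frame, see the points and joints.
- hinge (a point): Point on the frame's hinge line (brass hub along the stand's y), 30 mm above the stand's underside, midway along. The frame turns about this line.
- frame (a joint): Lean of the rail frame: 0 = upright, +0.42 rad = at rest, leaning back to the stand's +x against its stop. A hub spring always pulls it back; about 4 N at the rail holds it upright. Nothing but the kickstand stops it from coming too far forward (negative).
- rest (a point): Point on the rail's axis, middle of the headband stretch (stand y -75 mm). Rail: steel bar 14 mm thick, 340 mm long along y, 165 mm from the hinge line; axis 181 mm above the bench at rest, 195 mm upright. Black collars 20 mm thick, 10 mm long at y -160, +10, +160 mm; 12 mm posts at y -160, +160. The point turns with the frame: y along the rail, z away from the hinge.
- grip (a point): Point on the axis of the same rail at stand y = +85 mm, middle of the bare stretch between the collars at +10 and +160 mm, above the kickstand: free for the fingers to take the rail from above.
- kick (a joint): Kickstand angle relative to the frame: 0 = folded, pointing up along the frame; grows as the tip swings forward (stand -x) over the top and down; 3.20 rad = fully down at its stop, just past straight down. With the frame leaning back, dead centre (leg vertical) is near 0.42; past that it falls to its stop by itself in a second or two.
- foot (a point): Centre of the red ball, 18 mm thick, at the kickstand's free end: red rod 10 mm thick, 70 mm from pivot to ball centre, at stand y +85 mm. The pivot sits between two blue cheeks, 70 mm in front of the frame's plane and 61 mm above the hinge line. Folded, the ball is about 178 mm above the bench, with 60 mm free behind it (stand +x).
- band: Loose red visor headband, rigid arch standing on two white temple pads: 136 mm wide (x), 132 tall, band 20 wide (y), 5 thick; pads 12 x 42 x 46 mm; about 0.13 kg. Origin: centre of its underside. On the crown a black block 34 x 22 x 22 mm to hold it by, 110 to 132 mm above the origin. It hangs with the rail under the crown, its y along the rail.
- crown (a point): Point on the headband: inner (lower) face of the arch at the crown, 105 mm above the headband's origin; this face comes to rest on the rail.
- jar: Bystander: amber jar with a white cap and pale label, 52 mm in diameter, 75 mm tall; origin at the centre of its underside.
- wax: Bystander: dark green carving-wax block 70 x 36 x 26 mm; origin at the centre of its underside.
- brush: Bystander: small bench brush lying on the bench along its x.
There are look-alikes about, which are no part of the job. What is meant by the band is not purple, turquoise or yellow, and is the larger of those in its own colour.

How it is judged (in metres and radians):
On the way, in this order (a step that is already met when the one before it is completed fails the run):
1. the headband hangs astride the rail between the collars and is let go (x of crown in the frame of rest between -0.035 and 0.035 m and y of crown in the frame of rest between -0.07 and 0.07 m and z of crown in the frame of rest between -0.005 and 0.03 m and angle between band's own z axis and vertical below 0.45 rad and contact force between band and stand above 0.2 N and contact force between band and the fingers below 0.05 N), for 0.3 s.
2. the kickstand is flipped over and fully down, the headband still hanging (all of step 1 and value of joint kick above 3 rad), for 0.2 s.
At the end, for the whole second after the job is handed in: Headband hangs free of the fingers, crown within 35 mm across and 70 mm along the rail of the stretch's middle, tilt under 26 degrees; kickstand over 3.0 rad, its ball centre under 26 mm above the bench; frame within 0.06 rad of upright and still, held by the fingers with at least 1 N (all of step 2 and value of joint frame between -0.06 and 0.06 rad and velocity of joint frame between -0.1 and 0.1 rad/s and contact force between the fingers and stand above 1 N and height (world z) of foot below 0.026 m and linear speed of band below 0.08 m/s); the arm keeps its last pose, push and grip.
It fails at once if the frame is tipped forward past upright by more than 0.2 rad (value of joint frame below -0.2 rad).
It fails at once if a bystander is moved more than 30 mm (distance of any of jar, wax, brush from where it was at the start of the episode above 0.03 m).
It also fails if it takes over 62 s, if anything falls off the work surface, if the arm or the gripper's body presses on something with over 40 N, if the wrist force passes 120 N, or if a joint passes its speed limit or range.

## Working session

There is one attempt and no reset: what is moved stays moved. The work goes in short steps, Python scripts to look and compute and a tool call to move; the robot and the scene stay as the last step left them, time stands still between calls to the robot, and variables do not carry over. Pictures are saved under pics/ and viewed, at most 10 in all, crops included, and the job is handed in when it is done.

Besides the shell and the picture viewer there is one more tool, called after "Emit:" in YAML: its name, and indented under it one key for each argument. carry_out: Moves the arm, as the interface text tells. Its arguments: {"type":"object","properties":{"rows":{"type":"array"}},"required":["rows"]}

```bash
mkdir -p pics; ls
cat > h.py <<'E'
import numpy as np, cv2
from rig import bot
def pts(d):
    """world xyz per pixel from range_z"""
    R=cv2.Rodrigues(np.array(d["rvec"],float))[0]; t=np.array(d["tvec"],float).ravel(); K=np.array(d["K"])
    v,u=np.mgrid[0:400,0:640]; z=d["range_z"].astype(float)
    c=np.stack([(u-K[0,2])/K[0,0]*z,(v-K[1,2])/K[1,1]*z,z],-1)
    p=(c-t)@R; p[z<=0]=np.nan
    return p
E
python3 - <<'E'
from h import *
for n in("side","top"):
    d=bot.get_image(n); cv2.imwrite(f"pics/{n}0.png",d["image"]); np.save(f"{n}0.npy",pts(d))
    R=cv2.Rodrigues(np.array(d["rvec"],float))[0]; print(n,-R.T@np.array(d["tvec"]).ravel(),R[2], (d["range_z"]>0).mean())
s=bot.read_state(); print(s["time"],s["position"],np.round(s["eef_rot"],3).tolist(),s["width"])
E
```

```text
pics
side [ 430.60791763 -814.59956548  733.56724551] [ 0.04250386  0.77199864 -0.63420148] 0.9959609375
top [ 377.05087664  -82.95586742 1159.9218353 ] [ 0.12395123 -0.0066266  -0.99226618] 0.99603515625
0.1 [184.23618139 622.73416699 179.44922373] [[-0.959, 0.284, -0.001], [0.284, 0.959, -0.002], [0.0, -0.002, -1.0]] 93.52705704702788
```

View pics/side0.png

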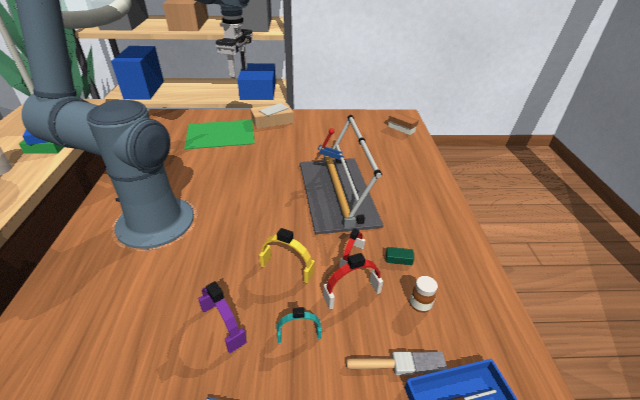

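View pics/top0.png

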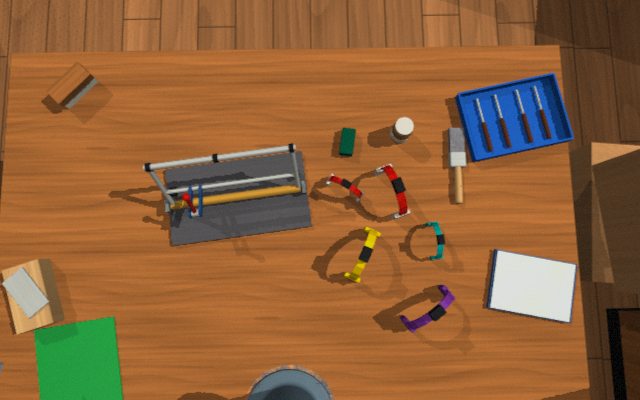

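Candidates in the top view: large red arch (396,190), small red arch (345,185), yellow (364,255), turquoise (438,241) and purple (430,310). The larger red one at (396,190), side view (355,275), is the band; the small red one is right next to it. The stand is at top (235,190), with its rail running (148,167)–(292,148) and the kickstand at the left end. Next I measure these and check a crop.

Run:
```python
from h import *
im=cv2.imread("pics/top0.png"); P=np.load("top0.npy"); hsv=cv2.cvtColor(im,cv2.COLOR_BGR2HSV)
c=np.hstack([cv2.resize(im[140:240,310:430],None,fx=3.3,fy=3.3,interpolation=2), cv2.resize(cv2.imread("pics/side0.png")[220:320,300:420],None,fx=3.3,fy=3.3,interpolation=2)]); cv2.imwrite("pics/crop.png",c)
Z=P[...,2]
def comp(m,name,mn=15):
    n,l,s,ce=cv2.connectedComponentsWithStats(m.astype(np.uint8))
    for i in range(1,n):
        if s[i,4]>=mn:
            q=P[l==i]; r=cv2.minAreaRect(q[:,:2].astype(np.float32)); print(name,ce[i].round(),s[i,4],"med",np.nanmedian(q,0).round(1),"zmax",np.nanmax(q[:,2]).round(),"rect",np.round(r[0],1),np.round(r[1],1),round(r[2],1))
H,S,V=cv2.split(hsv); box=np.zeros(H.shape,bool); box[120:270,310:460]=1
comp(box&(Z>8)&(Z<200),"obj")
comp(box&(Z>60)&(V<70),"block",8)
comp(box&((H<8)|(H>172))&(S>150)&(V>90)&(Z>20),"red")
st=np.zeros(H.shape,bool); st[130:250,140:315]=1
comp(st&(Z>165)&(Z<200),"rail")
q=P[st&(Z>5)&(Z<18)&(V<110)]; r=cv2.minAreaRect(q[:,:2].astype(np.float32)); print("plate",r,np.median(q[:,2]))
comp(st&(Z>30)&((H<8)|(H>172))&(S>150)&(V>80),"kick",3)
comp(st&(Z>60)&(H>100)&(H<125)&(S>150),"cheek",3)
comp(st&(Z>165)&(V<60),"collar",3)
```

```text
obj [401. 130.] 422 med [ 693.2 -290.2   72.1] zmax 81.0 rect [ 697.3 -293.9] [51.4 43.6] 80.8
obj [347. 141.] 376 med [ 676.5 -155.2   25.6] zmax 31.0 rect [ 678.8 -155.2] [35.9 70.8] 81.5
obj [455. 159.] 661 med [ 635.7 -436.3   17.6] zmax 27.0 rect [ 612.9 -433.8] [ 29.9 199.6] 87.2
obj [395. 189.] 618 med [ 538.5 -266.2   98.2] zmax 137.0 rect [ 543.6 -265.3] [136.2  41.8] 19.4
obj [345. 186.] 285 med [ 554.  -146.8   69.9] zmax 99.0 rect [ 555.4 -145.5] [95.9 30. ] 58.9
obj [437. 240.] 296 med [ 415.6 -368.    66.7] zmax 95.0 rect [ 417.3 -369.4] [93.6 28.5] 5.1
obj [366. 248.] 448 med [ 396.3 -190.7  104.4] zmax 137.0 rect [ 395.6 -195.1] [ 41.6 109.4] 70.7
block [346. 184.] 58 med [ 555.1 -146.6   93. ] zmax 99.0 rect [ 555.1 -146.3] [20.8 14.9] 56.1
block [398. 185.] 140 med [ 543.  -265.6  130.8] zmax 137.0 rect [ 543.2 -266.4] [31.6 23.2] 19.0
block [440. 239.] 63 med [ 417.7 -368.4   89.7] zmax 95.0 rect [ 417.2 -369.1] [21.4 14.9] 4.2
block [365. 254.] 131 med [ 384.8 -184.6  131.4] zmax 137.0 rect [ 385.4 -185.1] [20.8 32.8] 64.0
red [390. 173.] 124 med [ 579.3 -252.7   
[... 588 characters left out ...]
, 389.0910339355469), 6.984549522399902) 12.185382690363996
kick [188. 201.] 93 med [510.7 210.8 178.8] zmax 190.0 rect [513.1 212.9] [48.2 17.7] 28.2
cheek [200. 201.] 81 med [515.3 200.6 108.4] zmax 124.0 rect [519.5 201.9] [76.1  5.8] 6.4
cheek [191. 193.] 30 med [539.1 227.2  96. ] zmax 104.0 rect [537.  227.7] [35.3  4.2] 12.2
cheek [190. 214.] 12 med [484.  221.2 122.3] zmax 127.0 rect [486.8 221.5] [18.5  2.1] 9.5
collar [291. 148.] 35 med [620.8 -20.3 188.3] zmax 193.0 rect [622.1 -19.6] [17.   8.7] 8.2
collar [215. 158.] 37 med [600.  147.3 189. ] zmax 195.0 rect [601.3 148.5] [17.8  8.5] 9.1
collar [147. 167.] 37 med [581.3 296.4 189.1] zmax 193.0 rect [583.  297.4] [17.9  9. ] 9.0
```

View pics/crop.png

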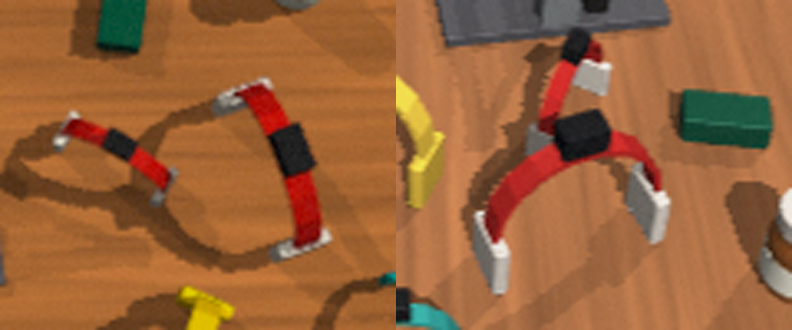

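The crop confirms it: the large red arch with white pads, block at crop (292,150), clear of the small one. Stand yaw is 7°, rest is at about (611.6, 64.7, 181), and the ball is at about (515, 213, 178). The band's block is at (543.3, -266), yaw 19.5°. I'll turn the tool and travel above the band.

Emit:
carry_out:
  rows:
    - [0, 0, -15, 0, 0, 7.7, 70]
    - [0, 0, -15, 0, 0, 7.7, 70]
    - [0, 0, -15, 0, 0, 7.7, 70]
    - [0, 0, -15, 0, 0, 7.7, 70]
    - [0, 0, -10, 0, 0, 7.7, 70]

```text
time: 0.6
position: [184.5, 623.3, 251.2]
eef_rot: [[-0.569, 0.822, 0.0], [0.822, 0.569, 0.0], [0.0, 0.0, -1.0]]
wrist_force: [0.1, 0.7, 0.2]
width: 70.0
gripper_force: 0.0
```

Emit:
carry_out:
  rows:
    - [0, 0, 0, 0, 0, 7.7, 70]
    - [0, 0, 0, 0, 0, 7.8, 70]
    - [-40, 0, 0, 0, 0, 0, 70]
    - [-40, 0, 0, 0, 0, 0, 70]
    - [-40, 0, 0, 0, 0, 0, 70]

```text
time: 1.1
position: [224.5, 508.7, 249.6]
eef_rot: [[-0.335, 0.942, -0.001], [0.942, 0.335, -0.001], [-0.001, -0.001, -1.0]]
wrist_force: [0.3, -0.4, 0.0]
width: 69.5
gripper_force: 0.0
```

Emit:
carry_out:
  rows:
    - [-40, 0, 0, 0, 0, 0, 70]
    - [-40, 0, 0, 0, 0, 0, 70]
    - [-40, 0, 0, 0, 0, 0, 70]
    - [-40, 0, 0, 0, 0, 0, 70]
    - [-40, 0, 0, 0, 0, 0, 70]

```text
time: 1.6
position: [291.3, 320.1, 250.0]
eef_rot: [[-0.334, 0.942, -0.0], [0.942, 0.334, -0.0], [-0.0, -0.0, -1.0]]
wrist_force: [0.2, 0.9, 0.4]
width: 70.0
gripper_force: 0.0
```

Emit:
carry_out:
  rows:
    - [-40, 0, 0, 0, 0, 0, 70]
    - [-40, 0, 0, 0, 0, 0, 70]
    - [-40, 0, 0, 0, 0, 0, 70]
    - [-40, 0, 0, 0, 0, 0, 70]
    - [-40, 0, 0, 0, 0, 0, 70]

```text
time: 2.1
position: [358.1, 131.6, 250.2]
eef_rot: [[-0.334, 0.943, 0.0], [0.943, 0.334, 0.0], [-0.0, 0.0, -1.0]]
wrist_force: [1.3, 0.1, -0.6]
width: 69.7
gripper_force: 0.0
```

Emit:
carry_out:
  rows:
    - [-40, 8, 0, 0, 0, 0, 70]
    - [-40, 8, 0, 0, 0, 0, 70]
    - [-40, 8, 0, 0, 0, 0, 70]
    - [-40, 8, 0, 0, 0, 0, 70]
    - [-40, 8, 0, 0, 0, 0, 70]

```text
time: 2.6
position: [463.0, -43.7, 250.1]
eef_rot: [[-0.333, 0.943, -0.0], [0.943, 0.333, 0.0], [0.0, -0.0, -1.0]]
wrist_force: [0.0, -0.1, -0.6]
width: 70.1
gripper_force: 0.0
```

Emit:
carry_out:
  rows:
    - [-40, 0, 0, 0, 0, 0, 70]
    - [-40, 0, 0, 0, 0, 0, 70]
    - [-40, 0, 0, 0, 0, 0, 70]
    - [-40, 0, 0, 0, 0, 0, 70]
    - [-40, 0, 0, 0, 0, 0, 70]

```text
time: 3.1
position: [529.5, -232.1, 249.9]
eef_rot: [[-0.334, 0.943, -0.001], [0.943, 0.334, 0.001], [0.001, -0.0, -1.0]]
wrist_force: [0.5, 0.3, 0.2]
width: 70.2
gripper_force: 0.0
```

Emit:
carry_out:
  rows:
    - [-36.6, 1.4, 0, 0, 0, 0, 70]
    - [0, 0, 35, 0, 0, 0, 70]
    - [0, 0, 35, 0, 0, 0, 70]
    - [0, 0, 25, 0, 0, 0, 70]
    - [0, 0, 0, 0, 0, 0, 70]

```text
time: 3.6
position: [540.2, -262.7, 150.3]
eef_rot: [[-0.334, 0.943, -0.008], [0.943, 0.334, 0.006], [0.008, -0.005, -1.0]]
wrist_force: [-0.7, -0.7, -0.5]
width: 70.3
gripper_force: 0.0
```

Run:
```python
from h import *
s=bot.read_state(); print(s["position"])
d=bot.get_image("wrist"); im=d["image"]; P=pts(d)
H,S,V=cv2.split(cv2.cvtColor(im,cv2.COLOR_BGR2HSV))
m=((V<70)&(P[...,2]>118)&(P[...,2]<138)&(np.hypot(P[...,0]-543,P[...,1]+266)<32)); q=P[m][:,:2].astype(np.float32)
print(m.sum(), cv2.minAreaRect(q) if len(q) else 0)
cv2.imwrite("pics/w1.png",im)
```

```text
[ 540.20711529 -262.6536737   150.3406304 ]
383 ((544.0170288085938, -266.3711242675781), (30.750856399536133, 19.3563175201416), 18.379287719726562)
```

View pics/w1.png

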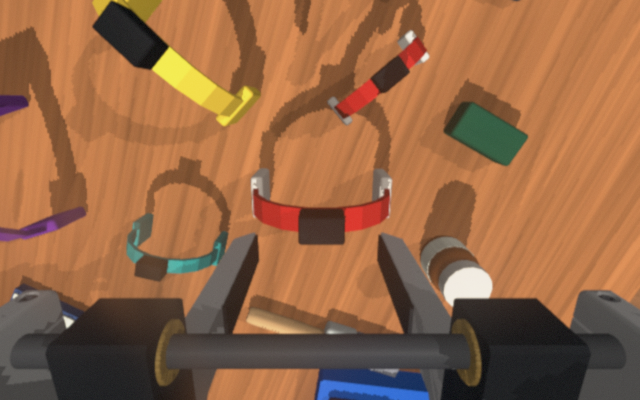

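Wrist view: the band's block at (322,226) sits centred between the open fingers, and the jar at (460,270) is clear. Descend and close.

Emit:
carry_out:
  rows:
    - [-4.5, 2, 0, 0, 0, 0, 70]
    - [0, 0, 20, 0, 0, 0, 70]
    - [0, 0, 17, 0, 0, 0, 70]
    - [0, 0, 0, 0, 0, 0, 30]
    - [0, 0, 0, 0, 0, 0, 25]

```text
time: 4.15
position: [547.4, -268.8, 120.3]
eef_rot: [[-0.334, 0.943, 0.002], [0.943, 0.334, -0.002], [-0.002, 0.001, -1.0]]
wrist_force: [0.4, -0.2, 0.4]
width: 57.2
gripper_force: 0.0
```

Emit:
carry_out:
  rows:
    - [0, 0, 0, 0, 0, 0, 20]
    - [0, 0, 0, 0, 0, 0, 20]
    - [0, 0, 0, 0, 0, 0, 20]
    - [0, 0, 0, 0, 0, 0, 20]
    - [0, 0, -10, 0, 0, 0, 20]

```text
time: 4.65
position: [545.4, -267.5, 127.4]
eef_rot: [[-0.334, 0.943, -0.002], [0.943, 0.334, 0.002], [0.003, -0.002, -1.0]]
wrist_force: [-0.8, -0.3, -0.4]
width: 20.6
gripper_force: 0.0
```

Run:
```python
from h import *
s=bot.read_state(); print(s["position"],s["width"],s["gripper_force"])
d=bot.get_image("wrist"); s=bot.get_image("side")
cv2.imwrite("pics/w2.png",np.hstack([d["image"][100:400,150:500],cv2.resize(s["image"][180:330,270:470],(400,300))]))
```

```text
[ 545.44525148 -267.45977123  127.36717664] 20.60580155642973 0.0
```

View pics/w2.png

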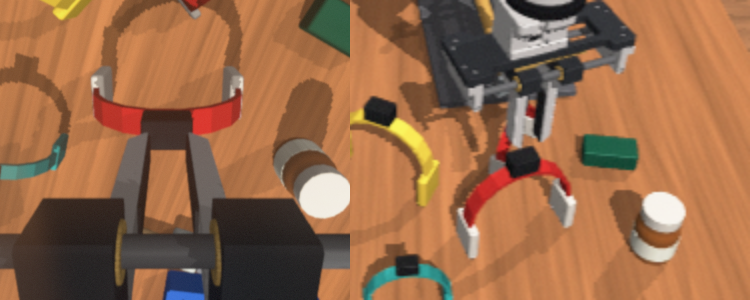

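The fingers closed beside or above the block without holding it. I'll re-measure the block and the fingertips from the side and top cameras.

Run:
```python
from h import *
for n in("side","top","wrist"):
    d=bot.get_image(n); P=pts(d); H,S,V=cv2.split(cv2.cvtColor(d["image"],cv2.COLOR_BGR2HSV))
    near=np.hypot(P[...,0]-545,P[...,1]+266)<75; Z=P[...,2]
    r=near&((H<8)|(H>172))&(S>150)&(V>70)&(Z>40); q=P[r]; print(n,"red",r.sum(), cv2.minAreaRect(q[:,:2].astype(np.float32)) if len(q) else 0, "zmax",np.nanmax(q[:,2]) if len(q) else 0)
    m=near&(V<75)&(S>0)&(Z>105)&(Z<136); q=P[m]; print("dark",m.sum(),cv2.minAreaRect(q[:,:2].astype(np.float32)) if len(q) else 0, np.nanpercentile(Z[m],[0,50,100]) if len(q) else 0)
    g=near&(S<60)&(V>60)&(Z>115)&(Z<160); q=P[g]; print("grey",g.sum(),[np.nanpercentile(q[:,i],[2,50,98]).round() for i in range(3)] if len(q) else 0)
```

```text
side red 404 ((545.3472900390625, -267.9232482910156), (129.98121643066406, 30.959447860717773), 16.76251983642578) zmax 129.95358487951208
dark 191 ((545.001220703125, -271.80718994140625), (32.10882568359375, 23.812471389770508), 19.87959098815918) [107.25158355 129.71236078 133.85867112]
grey 7 [array([539., 558., 563.]), array([-281., -271., -259.]), array([130., 157., 160.])]
top red 0 0 zmax 0
dark 0 0 0
grey 0 0
wrist red 2655 ((544.6380004882812, -267.875), (124.01927185058594, 21.927453994750977), 19.17603874206543) zmax 131.7373654920942
dark 1634 ((544.4622802734375, -267.4794921875), (31.441160202026367, 21.167686462402344), 19.097562789916992) [112.80917239 131.3547908  134.03448888]
grey 43 [array([528., 532., 557.]), array([-273., -263., -254.]), array([133., 158., 160.])]
```

The band hasn't moved: the block is at (544.5,-267.5), and only the fingertips reached its top edge before slipping off. Closing along the band's y lets the fingers go deeper beside the 20 mm band. I'll raise, turn 90°, go down to TCP z≈106 and close fully before lifting.

Emit:
carry_out:
  rows:
    - [0, 0, -30, 0, 0, 0, 60]
    - [0, 0, -10, 0, 0, 8.5, 60]
    - [0, 0, 0, 0, 0, 8.5, 60]
    - [0, 0, 0, 0, 0, 8.5, 60]
    - [0, 0, 0, 0, 0, 8.5, 60]

```text
time: 5.4
position: [546.3, -268.0, 168.3]
eef_rot: [[0.256, 0.967, -0.0], [0.967, -0.256, 0.0], [0.0, -0.0, -1.0]]
wrist_force: [-0.9, -0.5, -0.8]
width: 56.5
gripper_force: 0.0
```

Emit:
carry_out:
  rows:
    - [0, 0, 0, 0, 0, 8.5, 60]
    - [0, 0, 0, 0, 0, 8.5, 60]
    - [0, 0, 0, 0, 0, 8.5, 60]
    - [0, 0, 0, 0, 0, 8.5, 60]
    - [0, 0, 0, 0, 0, 8.5, 60]

```text
time: 5.9
position: [546.2, -268.0, 168.2]
eef_rot: [[0.842, 0.54, -0.0], [0.54, -0.842, 0.0], [-0.0, -0.0, -1.0]]
wrist_force: [0.1, 1.4, -0.4]
width: 60.1
gripper_force: 0.0
```

Emit:
carry_out:
  rows:
    - [0, 0, 0, 0, 0, 5, 60]
    - [0, 0, 15, 0, 0, 0, 60]
    - [0, 0, 15, 0, 0, 0, 60]
    - [0, 0, 0, 0, 0, 0, 60]
    - [0, 0, 0, 0, 0, 0, 60]

```text
time: 6.4
position: [545.7, -267.7, 137.1]
eef_rot: [[0.883, 0.47, -0.002], [0.47, -0.883, 0.001], [-0.001, -0.002, -1.0]]
wrist_force: [-0.0, -0.0, 1.6]
width: 60.2
gripper_force: 0.0
```

Emit:
carry_out:
  rows:
    - [0, 0, 0, 0, 0, 8.5, 60]
    - [0, 0, 16, 0, 0, 0, 60]
    - [-1, 0, 15, 0, 0, 0, 60]
    - [0, 0, 0, 0, 0, 0, 60]
    - [0, 0, 0, 0, 0, 0, 60]

```text
time: 6.9
position: [544.8, -268.1, 106.3]
eef_rot: [[0.942, 0.335, -0.002], [0.335, -0.942, 0.001], [-0.001, -0.002, -1.0]]
wrist_force: [-0.0, -0.6, -0.1]
width: 60.2
gripper_force: 0.0
```

Emit:
carry_out:
  rows:
    - [0, 0, 0, 0, 0, 0, 10]
    - [0, 0, 0, 0, 0, 0, 10]
    - [0, 0, 0, 0, 0, 0, 10]
    - [0, 0, 0, 0, 0, 0, 10]
    - [0, 0, 0, 0, 0, 0, 10]

```text
time: 7.4
position: [545.5, -268.5, 107.7]
eef_rot: [[0.943, 0.334, 0.0], [0.334, -0.943, -0.0], [0.0, 0.0, -1.0]]
wrist_force: [-0.1, -0.7, 0.5]
width: 23.3
gripper_force: 0.0
```

Emit:
carry_out:
  rows:
    - [0, 0, 0, 0, 0, 0, 10]
    - [0, 0, 0, 0, 0, 0, 10]
    - [0, 0, 0, 0, 0, 0, 10]

```text
time: 7.7
position: [545.4, -268.5, 107.4]
eef_rot: [[0.943, 0.334, -0.0], [0.334, -0.943, 0.0], [-0.0, -0.0, -1.0]]
wrist_force: [-0.4, -0.4, -0.3]
width: 10.0
gripper_force: 0.0
```

No grip again, with the fingers closed to 10 mm where the block should be. The gripper may not be where I think it is, so I'll look from the side.

Run:
```python
from h import *
s=bot.get_image("side"); w=bot.get_image("wrist")
R=cv2.Rodrigues(np.array(s["rvec"],float))[0]
im=s["image"].copy()
st=bot.read_state()
for d,n in((s,"s"),(w,"w")):
    uv=cv2.projectPoints(np.array([st["position"],[544.5,-267.5,132]],float),np.array(d["rvec"],float),np.array(d["tvec"],float),np.array(d["K"],float),None)[0].reshape(-1,2); print(n,uv)
a=cv2.resize(im[190:340,270:470],(400,300),interpolation=2)
cv2.imwrite("pics/s3.png",np.hstack([a,w["image"][100:400,150:500]]))
```

```text
s [[355.45570633 264.01054524]
 [355.92027421 256.15881143]]
w [[318.83808558 230.76378151]
 [316.91230019 247.53109057]]
```

View pics/s3.png

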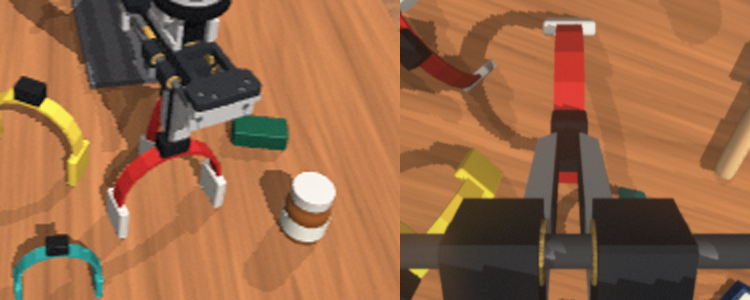

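Run:
```python
from h import *
d=bot.get_image("side"); P=pts(d); im=d["image"]
for v in range(228,272,3): print(v,[(tuple(P[v,u].round().astype(int)),tuple(im[v,u])) for u in (352,356,360)])
d=bot.get_image("wrist"); P=pts(d); im=d["image"]
print()
for v in range(205,300,8): print(v,[(tuple(np.nan_to_num(P[v,u]).round().astype(int)),tuple(im[v,u])) for u in (302,318,332)])
```

```text
228 [((np.int64(523), np.int64(-303), np.int64(250)), (np.uint8(39), np.uint8(34), np.uint8(35))), ((np.int64(530), np.int64(-304), np.int64(251)), (np.uint8(78), np.uint8(133), np.uint8(167))), ((np.int64(539), np.int64(-301), np.int64(248)), (np.uint8(30), np.uint8(37), np.uint8(43)))]
231 [((np.int64(523), np.int64(-304), np.int64(243)), (np.uint8(33), np.uint8(36), np.uint8(40))), ((np.int64(531), np.int64(-306), np.int64(245)), (np.uint8(92), np.uint8(90), np.uint8(93))), ((np.int64(539), np.int64(-303), np.int64(242)), (np.uint8(29), np.uint8(37), np.uint8(38)))]
234 [((np.int64(524), np.int64(-305), np.int64(236)), (np.uint8(40), np.uint8(38), np.uint8(36))), ((np.int64(532), np.int64(-304), np.int64(235)), (np.uint8(35), np.uint8(39), np.uint8(40))), ((np.int64(537), np.int64(-316), np.int64(246)), (np.uint8(57), np.uint8(55), np.uint8(57)))]
237 [((np.int64(533), np.int64(-261), np.int64(184)), (np.uint8(92), np.uint8(94), np.uint8(96))), ((np.int64(540), np.int64(-265), np.int64(188)), (np.uint8(46), np.uint8(45), np.uint8(47))), ((np.int64(536), np.int64(-324), np.int64(24
[... 6095 characters left out ...]
t64(0), np.int64(0)), (np.uint8(59), np.uint8(64), np.uint8(72)))]
285 [((np.int64(551), np.int64(-259), np.int64(188)), (np.uint8(71), np.uint8(76), np.uint8(83))), ((np.int64(445), np.int64(-304), np.int64(0)), (np.uint8(69), np.uint8(113), np.uint8(176))), ((np.int64(555), np.int64(-271), np.int64(187)), (np.uint8(43), np.uint8(46), np.uint8(57)))]
293 [((np.int64(551), np.int64(-259), np.int64(194)), (np.uint8(55), np.uint8(59), np.uint8(67))), ((np.int64(437), np.int64(-307), np.int64(1)), (np.uint8(72), np.uint8(118), np.uint8(178))), ((np.int64(555), np.int64(-271), np.int64(193)), (np.uint8(29), np.uint8(36), np.uint8(47)))]<stdin>:3: RuntimeWarning: invalid value encountered in cast
```

The picture and depths show the real fingertips at z≈134 while the reported TCP is 107. The fingers hover over the block, about 27 mm higher than the reported TCP. I'll open, go down 26 mm more and close.

Emit:
carry_out:
  rows:
    - [0, 0, 0, 0, 0, 0, 60]
    - [0, 0, 0, 0, 0, 0, 60]
    - [0, 0, 0, 0, 0, 0, 60]
    - [0, 0, 0, 0, 0, 0, 60]
    - [0, 0, 0, 0, 0, 0, 60]

```text
time: 8.4
position: [545.4, -268.5, 107.5]
eef_rot: [[0.943, 0.334, 0.0], [0.334, -0.943, 0.0], [0.0, -0.0, -1.0]]
wrist_force: [-0.7, 0.3, -0.4]
width: 46.6
gripper_force: 0.0
```

Emit:
carry_out:
  rows:
    - [0, 0, 8, 0, 0, 0, 60]
    - [0, 0, 8, 0, 0, 0, 60]
    - [0, 0, 5, 0, 0, 0, 60]
    - [0, 0, 5, 0, 0, 0, 60]
    - [0, 0, 0, 0, 0, 0, 60]

```text
time: 8.9
position: [544.8, -268.0, 80.2]
eef_rot: [[0.943, 0.334, -0.002], [0.334, -0.943, 0.001], [-0.001, -0.002, -1.0]]
wrist_force: [-0.3, -1.4, -0.4]
width: 59.8
gripper_force: 0.0
```

Emit:
carry_out:
  rows:
    - [0, 0, 0, 0, 0, 0, 10]
    - [0, 0, 0, 0, 0, 0, 10]
    - [0, 0, 0, 0, 0, 0, 10]
    - [0, 0, 0, 0, 0, 0, 10]
    - [0, 0, 0, 0, 0, 0, 10]

```text
time: 9.4
position: [545.5, -268.5, 81.7]
eef_rot: [[0.943, 0.334, 0.0], [0.334, -0.943, -0.0], [0.0, 0.0, -1.0]]
wrist_force: [0.6, 0.3, 0.3]
width: 23.4
gripper_force: 0.0
```

Emit:
carry_out:
  rows:
    - [0, 0, 0, 0, 0, 0, 10]
    - [0, 0, 0, 0, 0, 0, 10]
    - [0, 0, 0, 0, 0, 0, 10]

```text
time: 9.7
position: [545.5, -268.6, 81.6]
eef_rot: [[0.943, 0.334, 0.0], [0.334, -0.943, -0.0], [0.0, 0.0, -1.0]]
wrist_force: [0.2, 0.1, 0.5]
width: 21.9
gripper_force: 30.0
```

Gripped: 21.9 mm, 30 N. Lift, turn to the rail's yaw and travel above the rest point.

Emit:
carry_out:
  rows:
    - [0, 0, -20, 0, 0, 0, 10]
    - [0, 0, -40, 0, 0, 0, 10]
    - [0, 0, -45, 0, 0, 0, 10]
    - [0, 0, -45, 0, 0, 0, 10]
    - [0, 0, -45, 0, 0, 0, 10]

```text
time: 10.2
position: [545.0, -268.1, 277.7]
eef_rot: [[0.943, 0.334, -0.001], [0.334, -0.943, 0.001], [-0.001, -0.001, -1.0]]
wrist_force: [0.3, 0.5, -1.3]
width: 21.6
gripper_force: 30.0
```

Emit:
carry_out:
  rows:
    - [0, 0, -25, 0, 0, 6.25, 10]
    - [0, 0, 0, 0, 0, 6.25, 10]
    - [12, -30, 0, 0, 0, 0, 10]
    - [12, -36, 0, 0, 0, 0, 10]
    - [12, -36, 0, 0, 0, 0, 10]

```text
time: 10.7
position: [568.5, -161.7, 300.7]
eef_rot: [[0.993, 0.121, -0.001], [0.121, -0.993, 0.001], [-0.001, -0.001, -1.0]]
wrist_force: [0.1, -0.0, -1.0]
width: 21.9
gripper_force: 30.0
```

Emit:
carry_out:
  rows:
    - [12, -36, 0, 0, 0, 0, 10]
    - [12, -36, 0, 0, 0, 0, 10]
    - [12, -36, 0, 0, 0, 0, 10]
    - [12, -36, 0, 0, 0, 0, 10]
    - [12, -36, 0, 0, 0, 0, 10]

```text
time: 11.2
position: [606.1, 24.8, 300.8]
eef_rot: [[0.993, 0.122, -0.001], [0.122, -0.993, 0.0], [-0.001, -0.0, -1.0]]
wrist_force: [0.6, 0.6, -0.7]
width: 21.5
gripper_force: 30.0
```

Emit:
carry_out:
  rows:
    - [12, -30, 0, 0, 0, 0, 10]
    - [0, 0, 0, 0, 0, 0, 10]
    - [0, 0, 0, 0, 0, 0, 10]
    - [0, 0, 0, 0, 0, 0, 10]
    - [0, 0, 0, 0, 0, 0, 10]

```text
time: 11.7
position: [614.4, 53.2, 301.3]
eef_rot: [[0.993, 0.12, -0.0], [0.12, -0.993, -0.0], [-0.0, 0.0, -1.0]]
wrist_force: [-0.0, -0.2, -0.9]
width: 21.6
gripper_force: 30.0
```

Run:
```python
from h import *
s=bot.read_state(); p=np.array(s["position"]);print(p,s["gripper_force"],np.round(s["eef_rot"],3).tolist(),s["wrist_force"])
for n in("side","wrist"):
    d=bot.get_image(n); P=pts(d); H,S,V=cv2.split(cv2.cvtColor(d["image"],cv2.COLOR_BGR2HSV)); Z=P[...,2]
    near=np.hypot(P[...,0]-p[0],P[...,1]-p[1])<85
    r=near&((H<8)|(H>172))&(S>150)&(V>70)&(Z>200); q=P[r]
    if len(q): print(n,"red",r.sum(),cv2.minAreaRect(q[:,:2].astype(np.float32)),np.nanpercentile(q[:,2],[1,99]))
    w=near&(S<50)&(V>150)&(Z>200)&(Z<275); q=P[w]
    if len(q): print("white",w.sum(),[np.nanpercentile(q[:,i],[2,50,98]).round() for i in range(3)])
    cv2.imwrite(f"pics/p_{n}.png",d["image"])
```

```text
[614.40580017  53.21100847 301.30748141] 29.998328983783722 [[0.993, 0.12, -0.0], [0.12, -0.993, -0.0], [-0.0, 0.0, -1.0]] [-0.03633848 -0.1806437  -0.94513147]
side red 247 ((613.589111328125, 51.65363311767578), (126.66383361816406, 24.7375431060791), 5.790691375732422) [267.73607082 327.7943814 ]
white 123 [array([548., 559., 681.]), array([22., 36., 56.]), array([223., 249., 266.])]
wrist red 3356 ((621.284912109375, 54.80551528930664), (114.19975280761719, 19.749135971069336), 6.7963385581970215) [273.1888991  331.55469487]
white 491 [array([670., 677., 682.]), array([41., 58., 81.]), array([263., 266., 267.])]
```

View pics/p_side.png

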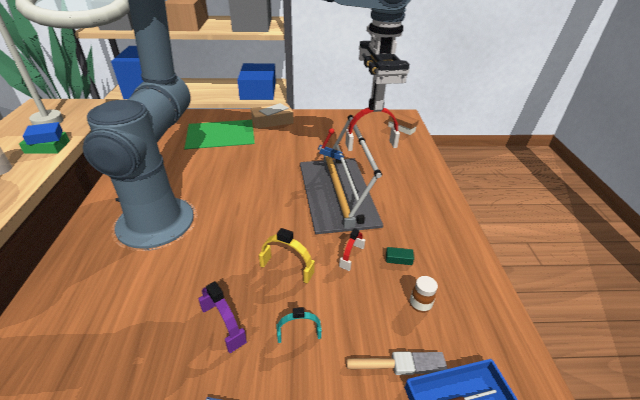

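The band is held level at (373,125), above and astride the rail. Lower it.

Emit:
carry_out:
  rows:
    - [-0.5, -10.5, 0, 0, 0, 0, 10]
    - [0, 0, 30, 0, 0, 0, 10]
    - [0, 0, 30, 0, 0, 0, 10]
    - [0, 0, 30, 0, 0, 0, 10]
    - [0, 0, 20, 0, 0, 0, 10]

```text
time: 12.3
position: [611.5, 65.3, 188.9]
eef_rot: [[0.993, 0.122, -0.003], [0.122, -0.993, 0.0], [-0.003, -0.001, -1.0]]
wrist_force: [-0.2, 0.6, -1.7]
width: 21.9
gripper_force: 30.0
```

Emit:
carry_out:
  rows:
    - [0, 0, 10, 0, 0, 0, 10]
    - [0, 0, 6, 0, 0, 0, 10]
    - [0, 0, 4, 0, 0, 0, 10]
    - [0, 0, 0, 0, 0, 0, 10]
    - [0, 0, 0, 0, 0, 0, 10]

```text
time: 12.8
position: [613.5, 64.7, 172.6]
eef_rot: [[0.993, 0.122, 0.002], [0.122, -0.993, -0.0], [0.002, 0.0, -1.0]]
wrist_force: [-0.1, -0.1, -0.9]
width: 21.6
gripper_force: 30.0
```

Run:
```python
from h import *
d=bot.get_image("side"); P=pts(d); im=d["image"]
s=bot.read_state(); print(s["position"],s["wrist_force"],s["gripper_force"])
H,S,V=cv2.split(cv2.cvtColor(im,cv2.COLOR_BGR2HSV)); Z=P[...,2]
near=np.hypot(P[...,0]-612,P[...,1]-64)<85
r=near&((H<8)|(H>172))&(S>150)&(V>70)&(Z>120); q=P[r]; print(cv2.minAreaRect(q[:,:2].astype(np.float32)),np.nanpercentile(q[:,2],[1,99]))
cv2.imwrite("pics/s4.png",cv2.resize(im[40:240,280:480],(600,600),interpolation=2))
```

```text
[613.45058149  64.71755331 172.61582732] [ 0.27264904 -0.53033812 -2.00350771] 29.998320937156677
((612.757568359375, 63.76625061035156), (127.3372573852539, 27.368629455566406), 6.179816722869873) [140.1175452  199.86675498]
```

View pics/s4.png

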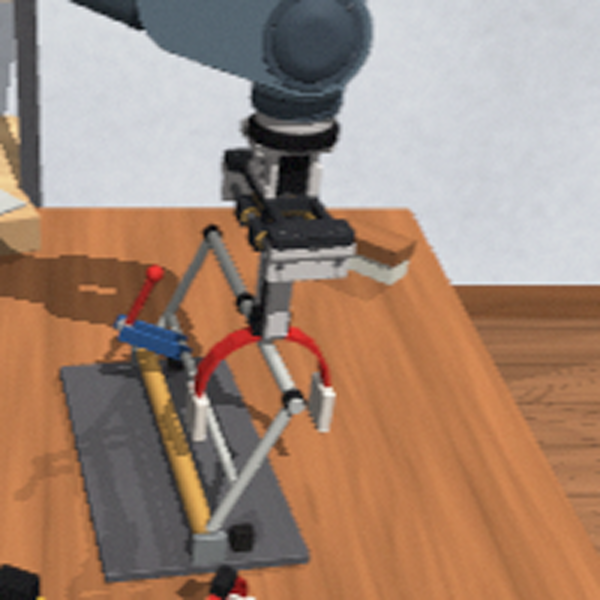

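The band straddles the rail with its crown about 8 mm above it, between the middle and end collars. Lower to contact and release.

Emit:
carry_out:
  rows:
    - [0, 0, 3, 0, 0, 0, 10]
    - [0, 0, 2, 0, 0, 0, 10]
    - [0, 0, 1, 0, 0, 0, 10]
    - [0, 0, 0, 0, 0, 0, 10]

```text
time: 13.25
position: [612.6, 64.7, 165.2]
eef_rot: [[0.993, 0.122, -0.001], [0.122, -0.993, 0.0], [-0.0, -0.0, -1.0]]
wrist_force: [-0.4, 0.1, -2.0]
width: 21.7
gripper_force: 30.0
```

Emit:
carry_out:
  rows:
    - [0, 0, 0, 0, 0, 0, 24]
    - [0, 0, 0, 0, 0, 0, 27]
    - [0, 0, 0, 0, 0, 0, 30]
    - [0, 0, 0, 0, 0, 0, 34]
    - [0, 0, 0, 0, 0, 0, 40]

```text
time: 13.75
position: [612.9, 64.7, 165.6]
eef_rot: [[0.993, 0.122, 0.0], [0.122, -0.993, -0.0], [0.0, 0.0, -1.0]]
wrist_force: [-0.1, 0.1, -0.1]
width: 38.5
gripper_force: 0.0
```

Emit:
carry_out:
  rows:
    - [0, 0, 0, 0, 0, 0, 50]
    - [0, 0, 0, 0, 0, 0, 50]
    - [0, 0, -5, 0, 0, 0, 50]
    - [0, 0, -10, 0, 0, 0, 50]
    - [0, 0, -20, 0, 0, 0, 50]

```text
time: 14.25
position: [611.9, 64.8, 200.0]
eef_rot: [[0.993, 0.122, -0.003], [0.122, -0.993, 0.0], [-0.003, -0.001, -1.0]]
wrist_force: [0.3, 1.0, 0.2]
width: 50.2
gripper_force: 0.0
```

Emit:
carry_out:
  rows:
    - [0, 0, -30, 0, 0, 0, 50]
    - [0, 0, -40, 0, 0, 0, 50]
    - [0, 0, -20, 0, 0, 0, 30]
    - [0, 0, 0, 0, 0, 0, 0]

```text
time: 14.65
position: [614.9, 64.6, 296.0]
eef_rot: [[0.992, 0.122, 0.009], [0.122, -0.993, -0.001], [0.009, 0.002, -1.0]]
wrist_force: [0.4, 0.1, -0.4]
width: 37.5
gripper_force: 0.0
```

```bash
cat > band.py <<'E'
from h import *
s=bot.read_state(); print(s["time"],s["position"],s["wrist_force"])
for n in("side","top"):
    d=bot.get_image(n); P=pts(d); H,S,V=cv2.split(cv2.cvtColor(d["image"],cv2.COLOR_BGR2HSV)); Z=P[...,2]
    m=((H<8)|(H>172))&(S>150)&(V>70)&(P[...,0]>400)&(P[...,0]<720)&(Z>15)
    for nm,a in (("band",m&(P[...,1]>0)&(P[...,1]<120)),("kick",m&(P[...,1]>170)&(P[...,1]<260))):
        q=P[a]
        if len(q)>8: print(n,nm,len(q),np.round(cv2.minAreaRect(q[:,:2].astype(np.float32))[:2],1).tolist(),"z",np.nanpercentile(q[:,2],[2,50,98]).round(1), "med", np.nanmedian(q,0).round(1))
    a=(S<70)&(V>90)&(Z>150)&(Z<205)&(P[...,1]>165)&(P[...,1]<275)&(P[...,0]>490)&(P[...,0]<625); q=P[a]
    if len(q)>8: print(n,"rail?",len(q),np.nanmedian(q,0).round(1))
    cv2.imwrite(f"pics/b_{n}.png",d["image"])
E
python3 band.py
```

```text
14.65 [614.89256587  64.62651175 295.97029971] [ 0.36814237  0.07308243 -0.43708469]
side band 225 [[614.5, 64.1], [127.3, 25.8]] z [131.4 176.6 192.7] med [588.6  58.4 176.6]
side kick 75 [[510.0, 206.6], [35.8, 13.6]] z [123.8 161.8 186.7] med [511.6 207.  161.8]
side rail? 78 [594.3 215.1 185.8]
top band 259 [[599.4, 56.1], [99.5, 37.9]] z [137.  180.6 213.9] med [574.6  62.4 180.6]
```

The band hangs on the rail, and its measured position matches. Now move to the gap behind the kickstand ball with the fingers shut.

Emit:
carry_out:
  rows:
    - [-10, -40, 0, 0, 0, 0, 0]
    - [-10, -40, 0, 0, 0, 0, 0]
    - [-10, -40, 0, 0, 0, 0, 0]
    - [-11, -40, 0, 0, 0, 0, 0]
    - [0, 0, 0, 0, 0, 0, 0]

```text
time: 15.25
position: [549.7, 222.0, 288.1]
eef_rot: [[0.992, 0.127, -0.004], [0.127, -0.992, 0.0], [-0.004, -0.001, -1.0]]
wrist_force: [-0.4, -1.0, -0.3]
width: 0.6
gripper_force: 0.0
```

Emit:
carry_out:
  rows:
    - [0, 0, 30, 0, 0, 0, 0]
    - [0, 0, 30, 0, 0, 0, 0]
    - [0, 0, 20, 0, 0, 0, 0]
    - [0, 0, 0, 0, 0, 0, 0]
    - [0, 0, 0, 0, 0, 0, 0]

```text
time: 15.75
position: [552.3, 217.9, 209.6]
eef_rot: [[0.993, 0.121, -0.002], [0.121, -0.993, -0.001], [-0.002, 0.0, -1.0]]
wrist_force: [0.9, 0.1, 0.6]
width: 0.6
gripper_force: 0.0
```

```bash
python3 band.py
python3 - <<'E'
from h import *
a=cv2.imread("pics/b_side.png")[60:260,260:460]; cv2.imwrite("pics/c5.png",cv2.resize(a,(600,600),interpolation=2))
E
```

```text
15.75 [552.28762537 217.87368461 209.59417306] [0.94857749 0.11265478 0.62162024]
side band 225 [[615.6, 64.1], [129.9, 27.6]] z [130.6 175.9 192.8] med [589.1  58.9 175.9]
side kick 68 [[510.5, 206.3], [35.1, 15.3]] z [125.5 162.7 186.1] med [509.5 206.3 162.7]
side rail? 76 [594.1 215.6 185.6]
top band 338 [[614.4, 67.0], [131.6, 20.2]] z [137.4 179.1 193.5] med [584.   65.1 179.1]
top kick 95 [[512.8, 213.1], [47.3, 17.6]] z [122.3 173.6 189.2] med [510.7 210.4 173.6]
top rail? 108 [593.8 225.8 186.5]
```

View pics/c5.png

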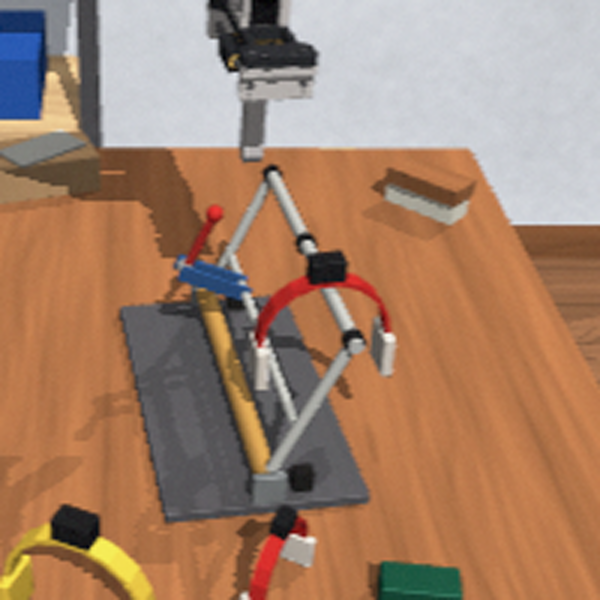

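The crop shows the band hanging free and level on the rail, the ball at (215,213) and the shut fingers above and behind it at (252,157). Descend and push forward.

Emit:
carry_out:
  rows:
    - [0, 0, 25, 0, 0, 0, 0]
    - [0, 0, 25, 0, 0, 0, 0]
    - [0, 0, 15, 0, 0, 0, 0]
    - [0, 0, 9, 0, 0, 0, 0]
    - [0, 0, 0, 0, 0, 0, 0]

```text
time: 16.35
position: [552.3, 218.4, 135.9]
eef_rot: [[0.993, 0.122, -0.001], [0.122, -0.993, -0.0], [-0.001, 0.0, -1.0]]
wrist_force: [-0.3, 0.2, -0.1]
width: 0.1
gripper_force: 0.0
```

Emit:
carry_out:
  rows:
    - [-10, 0, 0, 0, 0, 0, 0]
    - [-8, 0, 0, 0, 0, 0, 0]
    - [-6, 0, 0, 0, 0, 0, 0]
    - [-7, 0, 0, 0, 0, 0, 0]
    - [-8, 0, 0, 0, 0, 0, 0]

```text
time: 16.85
position: [513.4, 213.8, 136.9]
eef_rot: [[0.993, 0.122, 0.001], [0.122, -0.993, 0.0], [0.001, -0.0, -1.0]]
wrist_force: [-0.7, -0.5, 0.5]
width: 0.2
gripper_force: 0.1
```

Emit:
carry_out:
  rows:
    - [-8, 0, 0, 0, 0, 0, 0]
    - [-8, 0, 0, 0, 0, 0, 0]
    - [-8, 0, 0, 0, 0, 0, 0]
    - [-6, 0, 0, 0, 0, 0, 0]
    - [-6, 0, 0, 0, 0, 0, 0]

```text
time: 17.35
position: [477.5, 209.3, 136.4]
eef_rot: [[0.993, 0.122, -0.0], [0.122, -0.993, -0.0], [-0.0, -0.0, -1.0]]
wrist_force: [0.0, 0.5, 0.7]
width: 0.3
gripper_force: 0.0
```

Emit:
carry_out:
  rows:
    - [0, 0, 0, 0, 0, 0, 0]
    - [0, 0, 0, 0, 0, 0, 0]
    - [0, 0, 0, 0, 0, 0, 0]
    - [0, 0, 0, 0, 0, 0, 0]
    - [0, 0, -20, 0, 0, 0, 0]

```text
time: 17.85
position: [476.2, 208.9, 153.9]
eef_rot: [[0.993, 0.122, -0.006], [0.122, -0.993, -0.001], [-0.006, 0.0, -1.0]]
wrist_force: [0.1, 0.2, -0.1]
width: 0.6
gripper_force: 0.0
```

```bash
python3 band.py
```

```text
17.85 [476.16408683 208.90856297 153.87266374] [ 0.11977428  0.18668154 -0.05136965]
side band 224 [[615.2, 61.7], [129.5, 24.6]] z [131.2 176.6 192.9] med [588.9  58.7 176.6]
side kick 58 [[457.0, 199.9], [45.7, 11.5]] z [ 61.8  80.6 105.9] med [456.6 199.9  80.6]
side rail? 77 [594.  216.5 185.7]
top band 337 [[614.2, 67.2], [130.1, 20.0]] z [134.8 178.3 192.5] med [584.3  65.1 178.3]
top kick 68 [[455.0, 205.0], [33.9, 14.3]] z [58.8 69.7 99.6] med [452.2 205.2  69.7]
top rail? 258 [593.6 214.7 186.5]
```

The kickstand has flipped: the ball is forward at z≈50–60 and the band is still hanging. Raise, turn the tool by -90° and go above the rail's grip stretch.

Emit:
carry_out:
  rows:
    - [0, 0, -40, 0, 0, 0, 40]
    - [0, 0, -40, 0, 0, 0, 50]
    - [0, 0, -20, 0, 0, -8.5, 50]
    - [0, 0, 0, 0, 0, -8.5, 50]
    - [0, 0, 0, 0, 0, -8.5, 50]

```text
time: 18.45
position: [478.7, 209.5, 257.0]
eef_rot: [[0.84, 0.543, 0.002], [0.543, -0.84, 0.0], [0.002, 0.001, -1.0]]
wrist_force: [-0.5, 0.2, -0.5]
width: 36.9
gripper_force: 0.0
```

Emit:
carry_out:
  rows:
    - [0, 0, 0, 0, 0, -8.5, 50]
    - [0, 0, 0, 0, 0, -8.5, 50]
    - [0, 0, 0, 0, 0, -8.5, 50]
    - [0, 0, 0, 0, 0, -8.5, 50]
    - [0, 0, 0, 0, 0, -8.5, 50]

```text
time: 18.95
position: [478.1, 209.3, 255.7]
eef_rot: [[0.253, 0.968, -0.001], [0.968, -0.253, -0.0], [-0.0, -0.0, -1.0]]
wrist_force: [-0.2, -0.2, 1.0]
width: 49.9
gripper_force: 0.0
```

Emit:
carry_out:
  rows:
    - [0, 0, 0, 0, 0, -8.5, 50]
    - [0, 0, 0, 0, 0, -8.5, 50]
    - [0, 0, 0, 0, 0, -5, 50]
    - [0, 0, 0, 0, 0, 0, 50]
    - [0, 0, 0, 0, 0, 0, 50]

```text
time: 19.45
position: [478.1, 209.4, 256.0]
eef_rot: [[-0.12, 0.993, -0.0], [0.993, 0.12, -0.0], [-0.0, -0.0, -1.0]]
wrist_force: [-0.7, 0.0, -0.3]
width: 50.1
gripper_force: 0.0
```

Emit:
carry_out:
  rows:
    - [0, 30, 0, 0, 0, 0, 50]
    - [0, 35, 0, 0, 0, 0, 50]
    - [0, 35, 0, 0, 0, 0, 50]
    - [0, 15, 0, 0, 0, 0, 50]
    - [0, 0, 0, 0, 0, 0, 50]

```text
time: 19.95
position: [593.4, 223.2, 255.4]
eef_rot: [[-0.12, 0.993, -0.001], [0.993, 0.12, -0.0], [-0.0, -0.001, -1.0]]
wrist_force: [-0.7, -0.6, 0.4]
width: 49.8
gripper_force: 0.0
```

```bash
python3 band.py; python3 -c "
from h import *
s=bot.read_state();R=np.array(s['eef_rot']);print(R.round(3).tolist(),'to rail, tool axes:',R.T@(np.array([592.3,223.4,135])-s['position']))"
```

```text
19.95 [593.41478506 223.22308903 255.38142437] [-0.7411172  -0.6208889   0.36706088]
side band 224 [[614.7, 63.8], [127.0, 24.5]] z [131.3 176.7 192.4] med [589.   58.6 176.7]
side kick 49 [[471.0, 199.9], [17.4, 26.2]] z [46.8 68.7 98.9] med [472.9 202.2  68.7]
side rail? 76 [594.3 218.2 185.7]
top band 340 [[614.6, 67.3], [131.7, 20.0]] z [135.5 178.4 192.7] med [584.2  65.2 178.4]
top kick 57 [[466.8, 208.5], [23.5, 13.5]] z [ 49.6  62.8 101.4] med [466.7 206.   62.8]
top rail? 221 [594.7 206.2 186.4]
[[-0.121, 0.993, -0.001], [0.993, 0.121, -0.0], [-0.0, -0.001, -1.0]] to rail, tool axes: [-4.97531056e-02  6.15021363e-01  1.20944832e+02]
```

The kickstand is fully down. Descend over the rail and cage it.

Emit:
carry_out:
  rows:
    - [0, 0, 30, 0, 0, 0, 50]
    - [0, 0, 30, 0, 0, 0, 50]
    - [0, 0, 30, 0, 0, 0, 50]
    - [0, 0, 20, 0, 0, 0, 50]
    - [0, 0, 10, 0, 0, 0, 50]

```text
time: 20.55
position: [590.0, 223.2, 134.4]
eef_rot: [[-0.122, 0.993, -0.003], [0.993, 0.122, -0.001], [-0.0, -0.003, -1.0]]
wrist_force: [-0.1, -0.4, 0.4]
width: 49.7
gripper_force: 0.0
```

Emit:
carry_out:
  rows:
    - [0, 0, 0, 0, 0, 0, 40]
    - [0, 0, 0, 0, 0, 0, 30]
    - [0, 0, 0, 0, 0, 0, 22]
    - [0, 0, 0, 0, 0, 0, 17]
    - [0, 0, 0, 0, 0, 0, 17]

```text
time: 21.05
position: [593.2, 223.6, 137.6]
eef_rot: [[-0.122, 0.993, 0.003], [0.993, 0.122, 0.0], [0.0, 0.003, -1.0]]
wrist_force: [2.1, 0.3, 0.8]
width: 17.4
gripper_force: 0.9
```

Emit:
carry_out:
  rows:
    - [0, 0, 0, 0, 0, 0, 17]
    - [0, -4, -1.8, 0, 0, 0, 17]
    - [0, -5, -1.9, 0, 0, 0, 17]
    - [0, -4.6, -1.6, 0, 0, 0, 17]
    - [0, -4.6, -1.6, 0, 0, 0, 17]

```text
time: 21.55
position: [575.5, 221.4, 145.2]
eef_rot: [[-0.122, 0.993, 0.005], [0.993, 0.122, 0.001], [0.0, 0.005, -1.0]]
wrist_force: [5.2, 1.8, 3.6]
width: 17.2
gripper_force: 2.6
```

```bash
python3 band.py
```

```text
21.55 [575.5026152  221.39046558 145.17649801] [5.18596635 1.75382719 3.6453322 ]
side band 220 [[597.6, 60.9], [127.7, 25.3]] z [138.7 184.8 200.8] med [571.6  56.5 184.8]
side kick 45 [[466.3, 204.1], [17.0, 14.7]] z [37.1 58.6 91.3] med [466.8 201.2  58.6]
side rail? 125 [577.3 210.6 192.5]
top band 346 [[594.8, 65.3], [131.8, 19.7]] z [147.3 185.  199.5] med [565.   62.8 185. ]
top kick 50 [[461.8, 204.8], [11.8, 18.1]] z [40.8 51.  87.1] med [462.4 205.4  51. ]
top rail? 153 [577.8 193.1 192.8]
```

The rail follows and the band rides along. Continue the arc.

Emit:
carry_out:
  rows:
    - [0, -4.8, -1.4, 0, 0, 0, 17]
    - [0, -4.8, -1.3, 0, 0, 0, 17]
    - [0, -4.8, -1.1, 0, 0, 0, 17]
    - [0, -4.8, -0.9, 0, 0, 0, 17]
    - [0, -4.8, -0.8, 0, 0, 0, 17]

```text
time: 22.15
position: [549.9, 218.2, 148.8]
eef_rot: [[-0.122, 0.993, -0.0], [0.993, 0.122, -0.0], [-0.0, -0.0, -1.0]]
wrist_force: [4.2, 0.5, 3.3]
width: 17.2
gripper_force: 2.1
```

Emit:
carry_out:
  rows:
    - [0, -4.8, -0.7, 0, 0, 0, 17]
    - [0, -4.5, -0.5, 0, 0, 0, 17]
    - [0, -3.5, -0.3, 0, 0, 0, 17]
    - [0, -2.5, -0.2, 0, 0, 0, 17]
    - [0, 0, 0, 0, 0, 0, 17]

```text
time: 22.65
position: [534.7, 216.4, 150.4]
eef_rot: [[-0.122, 0.993, -0.001], [0.993, 0.122, -0.0], [-0.0, -0.001, -1.0]]
wrist_force: [3.8, 0.3, 1.9]
width: 16.9
gripper_force: 1.8
```

```bash
python3 band.py
```

```text
22.65 [534.72261098 216.360159   150.38354172] [3.78943423 0.25189017 1.87687246]
side band 232 [[555.8, 56.3], [127.2, 26.2]] z [144.7 190.6 205.7] med [532.2  51.5 190.6]
side kick 49 [[497.1, 208.5], [83.8, 12.6]] z [21.7 44.7 95.7] med [463.4 200.2  44.7]
side rail? 110 [535.7 206.1 198.5]
top band 360 [[552.3, 60.0], [123.4, 20.0]] z [151.3 193.8 207. ] med [528.1  58.3 193.8]
top kick 21 [[459.3, 203.7], [8.9, 15.9]] z [25.  29.2 37.1] med [459.3 203.3  29.2]
top rail? 149 [538.4 191.5 200.2]
```

Emit:
carry_out:
  rows:
    - [0, -2.5, 0, 0, 0, 0, 17]
    - [0, -2.5, 0, 0, 0, 0, 17]
    - [0, -1.5, 0, 0, 0, 0, 17]
    - [0, 0, 0, 0, 0, 0, 17]

```text
time: 23.15
position: [528.5, 215.6, 150.5]
eef_rot: [[-0.122, 0.993, -0.0], [0.993, 0.122, -0.0], [-0.0, -0.0, -1.0]]
wrist_force: [4.2, -0.2, 2.5]
width: 17.2
gripper_force: 1.7
```

Emit:
carry_out:
  rows:
    - [0, -1.5, 0, 0, 0, 0, 17]
    - [0, -1.5, 0, 0, 0, 0, 17]
    - [0, 0, 0, 0, 0, 0, 17]

```text
time: 23.45
position: [525.7, 215.2, 150.6]
eef_rot: [[-0.122, 0.993, 0.0], [0.993, 0.122, -0.0], [-0.0, 0.0, -1.0]]
wrist_force: [3.8, 0.2, 2.2]
width: 17.0
gripper_force: 1.9
```

```bash
python3 band.py
```

```text
23.45 [525.72226347 215.23427619 150.59133757] [3.83996967 0.16343785 2.19773488]
side band 234 [[547.1, 55.3], [127.4, 25.8]] z [143.3 191.4 206.7] med [523.5  50.1 191.4]
side kick 41 [[490.6, 206.6], [69.4, 15.3]] z [17.9 32.1 74.8] med [463.3 199.6  32.1]
side rail? 106 [527.  204.9 199.8]
top band 358 [[543.6, 58.9], [124.6, 20.1]] z [150.9 193.8 207.2] med [519.4  57.2 193.8]
top kick 19 [[461.5, 203.2], [12.8, 7.6]] z [15.6 25.6 33.3] med [462.6 202.1  25.6]
top rail? 136 [529.9 190.  200.6]
```

Emit:
carry_out:
  rows:
    - [0, -1, 0, 0, 0, 0, 17]
    - [0, -1, 0, 0, 0, 0, 17]
    - [0, 0, 0, 0, 0, 0, 17]

```text
time: 23.85
position: [524.7, 215.1, 150.7]
eef_rot: [[-0.122, 0.993, 0.003], [0.993, 0.122, 0.001], [0.0, 0.003, -1.0]]
wrist_force: [7.4, 1.2, 0.7]
width: 17.7
gripper_force: 3.7
```

Emit:
carry_out:
  rows:
    - [0, -1, 0, 0, 0, 0, 17]
    - [0, -1, 0, 0, 0, 0, 17]
    - [0, 0, 0, 0, 0, 0, 17]

```text
time: 24.15
position: [524.0, 215.0, 150.7]
eef_rot: [[-0.122, 0.993, 0.006], [0.993, 0.122, 0.001], [0.0, 0.006, -1.0]]
wrist_force: [12.1, 1.3, -2.5]
width: 17.2
gripper_force: 6.0
```

Emit:
carry_out:
  rows:
    - [0, -1, 0, 0, 0, 0, 17]
    - [0, 0, 0, 0, 0, 0, 17]
    - [0, 0, 0, 0, 0, 0, 17]

```text
time: 24.45
position: [523.7, 215.0, 150.8]
eef_rot: [[-0.122, 0.993, 0.008], [0.993, 0.122, 0.002], [0.001, 0.008, -1.0]]
wrist_force: [13.7, 2.4, -3.7]
width: 17.2
gripper_force: 7.2
```

The force climbed past the spring level, so the foot is on the plate and the rear finger holds it with about 13 N. Settle and check.

Emit:
carry_out:
  rows:
    - [0, 0, 0, 0, 0, 0, 17]
    - [0, 0, 0, 0, 0, 0, 17]
    - [0, 0, 0, 0, 0, 0, 17]
    - [0, 0, 0, 0, 0, 0, 17]
    - [0, 0, 0, 0, 0, 0, 17]

```text
time: 24.95
position: [523.7, 215.0, 150.8]
eef_rot: [[-0.122, 0.993, 0.008], [0.993, 0.122, 0.002], [0.001, 0.008, -1.0]]
wrist_force: [14.8, 3.7, -3.8]
width: 17.2
gripper_force: 7.2
```

```bash
python3 band.py; sleep 0; python3 band.py | head -3
python3 - <<'E'
from h import *
a=cv2.imread("pics/b_side.png")[60:260,260:460]; cv2.imwrite("pics/c6.png",cv2.resize(a,(600,600),interpolation=2))
E
```

```text
24.95 [523.73466704 214.95500786 150.77926299] [14.84766981  3.68686974 -3.82770378]
side band 234 [[546.3, 54.8], [128.2, 23.5]] z [145.3 191.6 207.1] med [523.   49.9 191.6]
side kick 48 [[493.1, 203.6], [72.2, 23.4]] z [18.4 40.1 96.6] med [463.4 199.4  40.1]
side rail? 106 [524.8 205.4 199.1]
top band 360 [[542.7, 59.1], [126.1, 20.3]] z [155.4 193.6 207.5] med [517.4  57.2 193.6]
top kick 15 [[461.8, 202.2], [13.1, 5.0]] z [20.2 26.5 29.4] med [460.3 201.7  26.5]
top rail? 137 [527.6 188.6 200.5]
25.05 [523.71565377 214.98840247 150.74801849] [14.23918572  2.31175355 -2.96084418]
side band 234 [[546.3, 54.5], [127.8, 25.0]] z [147.  191.9 207.3] med [522.3  49.9 191.9]
side kick 47 [[492.7, 217.2], [70.3, 47.8]] z [16.3 40.8 97.3] med [463.4 199.9  40.8]
```

View pics/c6.png

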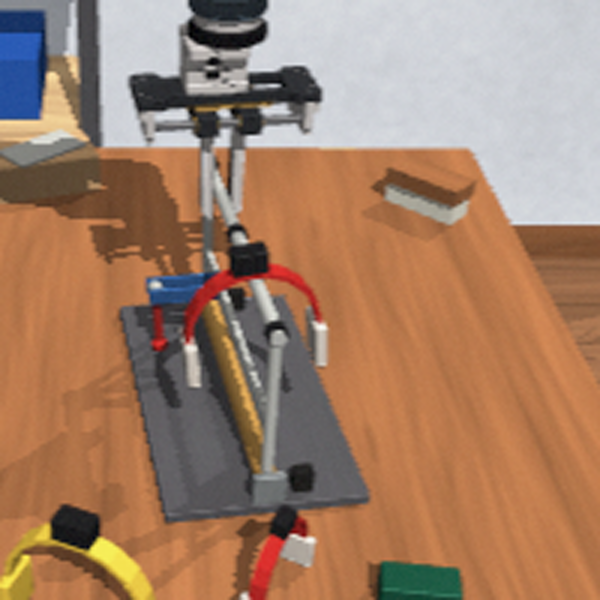

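The frame is upright, the kickstand ball at (158,345) stands on the plate, and the band hangs level at (250,275), free of the fingers. The hold is steady, so I'm handing in.

```bash
python3 -c "
from rig import bot
print(bot.sign_off())"
```

```text
the job is handed in; nothing more can be done
None
```

The job is handed in at 25 s of the 62 s allowed: the red headband hangs on the rail, the kickstand stands on the base plate, and the fingers hold the frame upright with about 14 N. The hand-in returned no verdict, so the result is unconfirmed.

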